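Brace the free turntable of a welding positioner and tighten its clamp knob

TASK

The positioner's turntable spins freely, so its clamp knob cannot be tightened: bring one of the turntable's rim notches beside the notched post and lay the loose U-shaped brace flat across the two, with one leg lying at the bottom of the rim notch and the other at the bottom of the post's notch, each about centred along its notch. Then turn the clamp knob clockwise (seen from above) all the way to its stop, leaving the brace lying in both notches. Leave everything else on the bench where it is.

Things in the scene. Friction and masses are not known exactly. Their poses are not given: they have to be found in the camera images.
- positioner: bench positioner, bolted down; origin on the bench under the turntable's axis, z up. Post at x -85, y +100 mm, its notch along x. For bracing, a rim notch must lie at x -85, y 0, also along x; the brace's bridge then lies at x -135 on a plain rest block (top 42 mm up, x -150 to -120, y 23 to 77), running along y from 0 to +100, its legs pointing to +x
- post_notch (a point): centre of the floor of the post's notch, 42 mm above the bench: an open-topped slot 36 mm long (along this point's x axis), 14 mm wide between walls 18 mm high, then a flared mouth; the tops of the walls are 71 mm above the bench
- turntable (a joint): angle of the turntable about the vertical (rad, anticlockwise from above, no limits), turning freely (0.008 N m). A rim notch is beside the post at every multiple of 2.094 (120 degrees). Steel disc 152 mm across, top 42 mm above the bench, with a blue coupon (76 x 50) and a strap under the knob, up to 57 mm high
- knob (a joint): turn of the clamp knob relative to the turntable (rad), clockwise from above positive, stop (tight) at 2.2. It rubs with 0.13 N m: while the turntable is not braced, turning the knob either way carries the turntable round and this value hardly changes
- knob_grip (a point): the clamp knob's grip: a black upright bar 54 mm long (along this point's x axis), 14 mm thick (y), 40 mm tall, on a 42 mm wide round collar; this point is on the turntable's axis, 90 mm above the bench, 22 mm above the collar's top and 17 mm below the bar's top
- brace_tab (a point): centre of the loose brace's flat upright finger tab: 9 mm thick (x), 32 wide (y), its top 50 mm and this point 33 mm above the brace's underside. The brace is an 11 mm round steel bar bent to a flat U: bridge along y under the tab, legs along +x at y -50 and +50, ends 70 mm from the bridge; 140 to 280 g. It starts flat on a 3 mm mat, tab up; seated, this point is 75 mm above the bench
- brace_leg_a (a point): point on the axis of the brace's leg at y -50, 50 mm from the bridge: it belongs over the centre of a rim notch, 5.5 mm above its floor when seated
- brace_leg_b (a point): the same on the leg at y +50: it belongs over the post's notch
- rim_notch0 (a point): centre of the floor of one of the three alike notches on the turntable's rim, 85 mm from the axis, 120 degrees apart; a radial slot 20 mm long, otherwise of the same size and height as the post's notch
- rim_notch1 (a point): centre of the floor of one of the three alike notches on the turntable's rim, 85 mm from the axis, 120 degrees apart; a radial slot 20 mm long, otherwise of the same size and height as the post's notch
- rim_notch2 (a point): centre of the floor of one of the three alike notches on the turntable's rim, 85 mm from the axis, 120 degrees apart; a radial slot 20 mm long, otherwise of the same size and height as the post's notch
- tee_mid (a point): bystander: welded T-shaped training coupon, base 70 x 50, 48 mm tall; this point lies at its mid-height (24 mm up)
- jar_mid (a point): bystander: small clear jar, 34 mm across, 55 mm tall; this point at mid-height
- nozzle_mid (a point): bystander: copper torch nozzle standing up, 26 mm across, 62 mm tall; this point at mid-height
- tin_mid (a point): bystander: tin, 50 mm across, 70 mm tall; this point at mid-height
- bush_mid (a point): bystander: stepped brass bush, 26 mm across, 40 mm tall; this point at mid-height
- brush_grip (a point): bystander: wire brush lying at the side; this point is on its handle
- hammer_grip (a point): bystander: hammer lying at the other side; this point is on its handle
- wrench_grip (a point): bystander: wrench lying at the back; this point is on its handle
Mind the look-alikes: they are no part of the job. Of the things shaped like the part that bears brace_tab, the bare steel one is meant.

How it is judged:
By the outcome, as a careful person would: the job done as asked, in the order asked, and still so for the second after the job is handed in, with the robot touching nothing.
It also fails if it takes over 72 s, if anything falls off the work surface, if the arm or the gripper's body presses on something with over 40 N, if the wrist force passes 120 N, or if a joint passes its speed limit or range.

ROBOT

A 7-joint arm with a two-finger parallel gripper is mounted at the origin on the work surface. World frame = base frame: x ahead of the robot, y to its left, z up, the work surface at z = 0. Lengths are in m, angles in rad, forces in N, time in s.
With the tool pointing down it reaches from about 0.4 to 0.85 m from the base axis. Payload 6.9 kg.
Tool frame: the origin (TCP) lies midway between the tips of the shut fingers; the grasp point (between the pads) lies behind it (ctrl.pinch_z is the z of the grasp point in the tool frame, in m); z points along the fingers, y is the line along which they close (so a half turn about z gives the same grasp; the last joint's range is limited). The gripper opens to 85 mm and grips with 20 to 120 N. Pads are 22 mm wide; open, the fingers measure 114 mm over their backs; the gripper's body (76 mm by 85 mm) begins 54 mm behind the grasp point. The pads swing forward as they close: fully open they stand 13 mm farther back than shut.
Start: joints at [-1.137, 0.507, -0.238, 1.5, 0.126, 1.149, -0.155], TCP at [0.201, 0.592, 0.231] pointing down, gripper open.
Joint ranges: [-3.08, 3.08], [-0.24, 2.05], [-1.43, 1.35], [0, 2.5], [-1.52, 4.66], [0.17, 1.96], [-2.89, 2.89]. Speed limits (rad/s): [2.39, 2.39, 3.14, 3.14, 3.14, 3.14, 3.14].

INTERFACE

Orientations are given as a unit quaternion [w, x, y, z].
In Python, from station import ctrl, get_state, vision, ticket, models gives the robot as it stands. Calls block until the motion is done:
- ctrl.movep(position, orientation): joint-space move of the TCP to a pose.
- ctrl.movel(position, frame=None, max_speed=0.15): straight line of the TCP; frame=None keeps the orientation; max_speed is the mean speed in m/s.
- ctrl.set_joints(angles): joint-space move.
- ctrl.ungrasp() and ctrl.close_gripper(force=None): open the fingers fully, or close them until they stop; force is the grip in N (None keeps the last).
- ctrl.pause(seconds).
- ctrl.ik(position, orientation): joint angles nearest the present ones, or None.
- get_state(): the state.
- vision.grab_frame(name): name is "scene" or "side" or "wrist"; returns (picture, depth): 480x640x3 uint8, blue, green, red; 480x640 float32, m along the optical axis (not along the pixel's ray), 0 where there is no reading.
- vision.camera_info(name): a dict with "mtx" (3x3 intrinsics, pixels), "R" (3x3) and "t" (3): a world point X has camera coordinates R X + t; the wrist camera has in their place "hand_eye" (4x4, takes a point from camera to tool coordinates, whose origin is the TCP and whose axes are the flange's). Camera axes: x right, y down, z forward; pixel columns grow to the right and rows downward; lengths in m; the calibration is good to about 2 mm. A picture is of the moment at which its call begins: read the wrist's pose just before it. camera_info takes no time and is no camera call.
A pose or a line that the arm cannot do raises ctrl.Unreachable and nothing moves.
- ticket.close_job(): hands the job in; it is judged then, once.
Trained networks look in the newest picture that a camera, given by its name, has taken for a name from the list of things; names that differ only in an ending like _2 or _b are one class to them, and where a whole thing is asked for, a point or a joint stands for the part that bears it (a point fixed in the world has none). Each returns a list of dicts, best first, with "p" (0 to 1); they miss things now and then, are a little off and sometimes report something else, mostly with a low value. They report only what shows in the picture. A call takes as long as a camera call. They do not tell look-alikes from the thing itself.
- models.recognise(camera, target): "point" ([column, row] in pixels, amid what is visible of it).
- models.masks_of(camera, target): "mask" (480x640 bool, what is visible of it) and "point" ([column, row] in pixels, amid what is visible of it).
The state is a dict: "time": time; "qpos": joint angles; "qd": joint speeds; "tau": joint torques, N m; "tcp_pos": TCP position; "eef_rot": TCP orientation; "contact_force": force on the tool from outside, world axes, zero at the start; "wrist_torque": the same for the moment, N m; "width": finger opening in m; "gripper_force": force on a finger pad.
Only numpy, scipy, OpenCV 4.12 (cv2) and the standard library are available. Lean on these libraries where they do the work, as an engineer would, in place of code of your own. Each camera call takes 0.05 s, during which the arm holds its last target. There are 200 camera calls.

## Working session

There is one attempt and no reset: what is moved stays moved. The work goes in short steps, each a Python script; the robot and the scene stay as the last script left them, time stands still between calls to the robot, and variables do not carry over. Pictures are saved under pics/ and viewed, at most 10 in all, crops included, and the job is handed in when it is done.

```bash
ls; mkdir -p pics
cat > h.py <<'E'
import numpy as np, cv2
from station import ctrl, get_state, vision, ticket, models
from scipy.spatial.transform import Rotation as R
def pose(name):
    ci=vision.camera_info(name); K=np.array(ci["mtx"])
    if name!="wrist":
        Rm=np.array(ci["R"]);t=np.array(ci["t"]); return K,Rm.T,-Rm.T@t
    s=get_state(); q=s["eef_rot"]; Rt=R.from_quat([q[1],q[2],q[3],q[0]]).as_matrix()
    H=np.array(ci["hand_eye"]); return K,Rt@H[:3,:3],Rt@H[:3,3]+np.array(s["tcp_pos"])
def at_z(P,px,z):
    K,A,c=P; d=A@np.linalg.solve(K,[px[0],px[1],1.]); return c+d*(z-c[2])/d[2]
def cloud(P,dep):
    K,A,c=P; v,u=np.indices(dep.shape); 
    p=np.stack([(u-K[0,2])/K[0,0]*dep,(v-K[1,2])/K[1,1]*dep,dep],-1)
    w=p@A.T+c; w[dep<=0]=np.nan; return w
def down(yaw): # tool z down, tool y axis closing at angle yaw+90deg; tool x at yaw
    q=(R.from_euler('z',yaw)*R.from_euler('x',np.pi)).as_quat(); return [q[3],q[0],q[1],q[2]]
E
python3 - <<'E'
from h import *
print(get_state(), ctrl.pinch_z)
for n in("scene","side"):
    P=pose(n);im,d=vision.grab_frame(n); cv2.imwrite(f"pics/{n}0.png",im); np.save(f"{n}0.npy",d); print(n,P[2]); w=cloud(P,d)
    for t in("knob_grip","brace_tab","brace_leg_a","rim_notch0","post_notch"):
        for r in models.recognise(n,t):
            u,v=map(int,r["point"]); print(t,round(r["p"],2),(u,v),np.round(w[v,u],3))
E
```

```text
pics
{'time': 0.0, 'qpos': array([-1.13747872,  0.50834486, -0.23752523,  1.50113783,  0.12573211,
        1.14891639, -0.15481379]), 'qd': array([ 0.00132784,  0.00016577, -0.00029379, -0.00078823, -0.0010841 ,
       -0.00128198, -0.00039932]), 'tau': array([ 6.73051491e-04, -6.20606518e+01, -2.18653902e+00, -2.49646193e+01,
        1.27306135e-02,  1.21248997e-02, -2.54417181e-06]), 'tcp_pos': array([0.20115629, 0.59120532, 0.23042362]), 'eef_rot': array([-1.15876480e-04,  1.63167079e-01,  9.86598035e-01, -8.99032389e-04]), 'contact_force': array([-0.68731776,  0.15907884, -0.31949633]), 'wrist_torque': array([-0.00719926,  0.02622716,  0.02148154]), 'gripper_force': 0.0, 'width': 0.0858167478902277} -0.0187
scene [ 1.12544762 -0.66412413  0.77384077]
knob_grip 0.94 (247, 296) [ 0.577 -0.183  0.089]
brace_tab 0.96 (390, 241) [0.65  0.216 0.028]
brace_tab 0.86 (333, 171) [0.32  0.418 0.007]
brace_tab 0.63 (247, 307) [ 0.581 -0.188  0.065]
brace_tab 0.62 (260, 214) [0.333 0.098 0.023]
brace_leg_a 0.92 (389, 244) [0.648 0.217 0.017]
brace_leg_a 0.7 (335, 171) [0.33  0.415 0.012]
brace_leg_a 0.64 (259, 213) [0.328 0.099 0.023]
rim_notch0 0.59 (245, 314) [ 0.584 -0.198  0.056]
post_notch 0.9 (245, 307) [ 0.581 -0.193  0.069]
side [ 0.16255109 -0.78213216  0.78646138]
knob_grip 0.9 (358, 304) [ 0.564 -0.184  0.08 ]
brace_tab 0.83 (309, 218) [0.656 0.214 0.01 ]
brace_tab 0.82 (170, 211) [0.333 0.413 0.012]
brace_tab 0.8 (203, 274) [0.33  0.096 0.034]
brace_tab 0.65 (261, 201) [0.552 0.291 0.05 ]
brace_leg_a 0.69 (204, 277) [0.331 0.093 0.027]
brace_leg_a 0.69 (171, 208) [0.337 0.407 0.025]
brace_leg_a 0.59 (310, 214) [0.659 0.214 0.022]
brace_leg_a 0.54 (359, 303) [ 0.561 -0.193  0.091]
rim_notch0 0.56 (362, 315) [ 0.56  -0.207  0.072]
post_notch 0.78 (339, 317) [ 0.531 -0.169  0.045]
post_notch 0.17 (361, 302) [ 0.556 -0.207  0.109]
```

View pics/scene0.png

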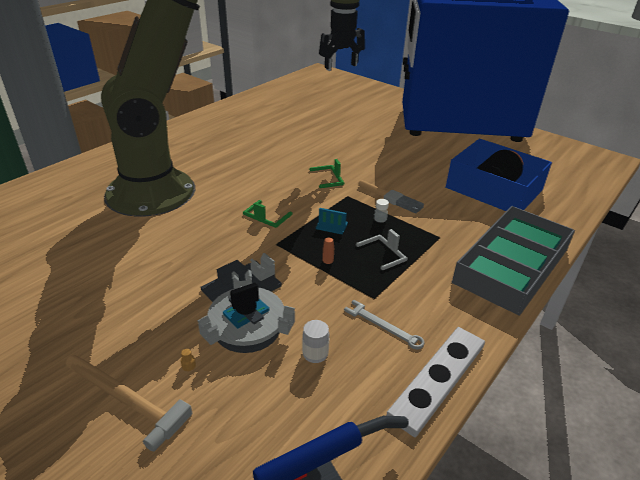

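View pics/side0.png

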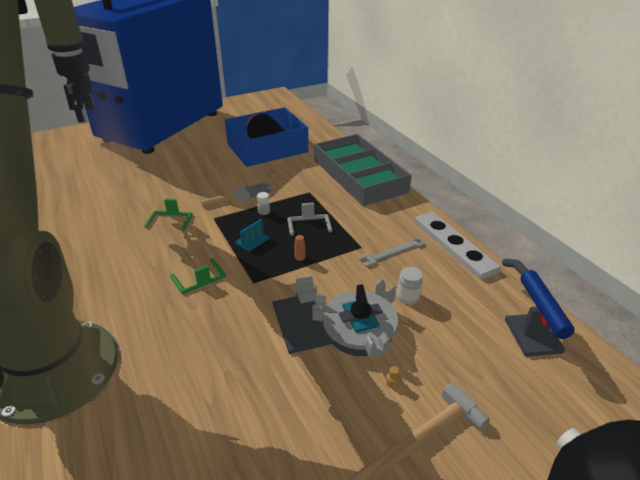

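Three brace-shaped things: steel on the black mat (scene 390,241; side 309,218), green at scene (333,171) and green at scene (260,214). The bare steel one on the mat fits. The positioner is at scene (247,315), with its post around (262,268). Next I'll take a close look at both with the wrist camera.

Run:
```python
from h import *
ims=[]
for k,(x,y) in enumerate([(0.62,0.2),(0.55,-0.17)]):
    for yaw in np.radians([90,180,0,-90]):
        if k==0: 
            try: print(yaw,ctrl.ik([x,y,.33],down(yaw)))
            except Exception as e: print(e)
    ctrl.movep([x,y,.33],down(np.pi)); 
    P=pose("wrist"); im,d=vision.grab_frame("wrist"); np.savez(f"w{k}.npz",K=P[0],A=P[1],c=P[2],d=d,im=im)
    print(P[2],P[1],get_state()["time"])
    w=cloud(P,d)
    for t in ["brace_tab","brace_leg_a"] if k==0 else ["knob_grip","rim_notch0","post_notch"]:
        for r in models.recognise("wrist",t):
            u,v=map(int,r["point"]); print(t,round(r["p"],2),(u,v),np.round(w[v,u],3))
    ims.append(im)
cv2.imwrite("pics/w01.png",cv2.resize(np.vstack(ims),(400*1,600)) if 0 else cv2.resize(np.hstack(ims),(800,300)))
cv2.imwrite("pics/w1.png",ims[1])
```

```text
1.5707963267948966 [-0.42081499  0.49784194  0.12865411  1.24423257 -0.06217646  1.40331041
 -0.29725741]
3.141592653589793 [-0.25412051  0.4970495  -0.17201512  1.24151147  0.08278286  1.40978181
  1.15183591]
0.0 [-0.62747634  0.53635993  0.52048523  1.24750708 -0.25984284  1.42295976
 -1.70133139]
-1.5707963267948966 [-0.0384449   0.53494088 -0.57835106  1.23804777  0.2846139   1.44803262
  2.55562075]
[0.55042621 0.20132458 0.47174816] [[-1.75802756e-03  9.61863807e-01  2.73523173e-01]
 [ 9.99998308e-01  1.54295263e-03  1.00142994e-03]
 [ 5.41205917e-04  2.73524471e-01 -9.61864892e-01]] 2.7417
brace_tab 0.78 (324, 214) [0.653 0.214 0.002]
brace_leg_a 0.88 (326, 213) [0.65  0.216 0.01 ]
[ 0.48160465 -0.16844194  0.47184743] [[-2.30539934e-03  9.61586734e-01  2.74491599e-01]
 [ 9.99996925e-01  1.96594666e-03  1.51175493e-03]
 [ 9.14047641e-04  2.74494240e-01 -9.61588309e-01]] 4.3
knob_grip 0.76 (302, 218) [ 0.567 -0.183  0.106]
rim_notch0 0.98 (303, 205) [ 0.56  -0.183  0.066]
post_notch 0.7 (325, 175) [ 0.527 -0.156  0.041]
post_notch 0.32 (300, 216) [ 0.565 -0.185  0.106]
```

View pics/w01.png

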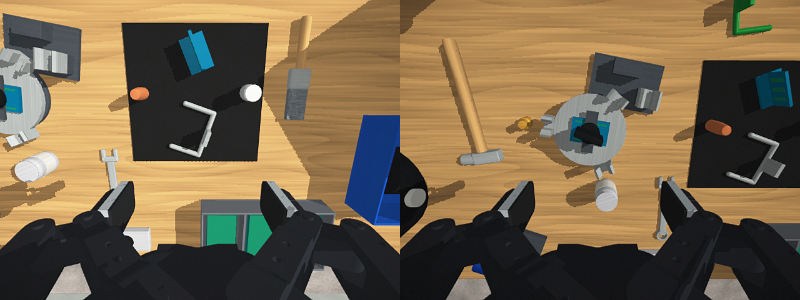

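View pics/w1.png

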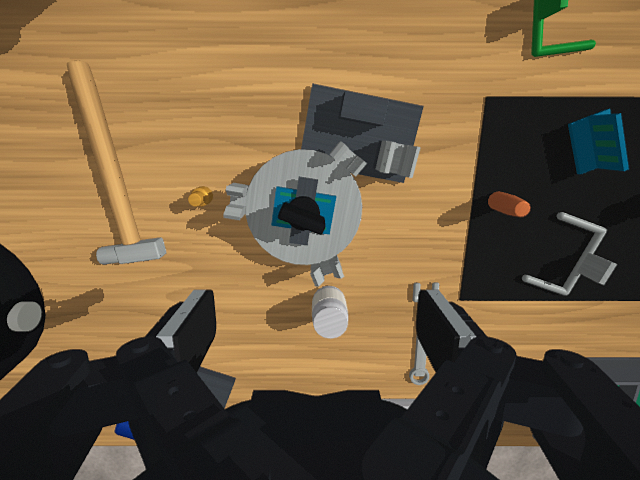

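The wrist view shows the steel brace on the mat, tab at about (598,268), legs pointing to −u. The positioner's disc is at (303,208) and the post at (400,158). Its rim notches are at (345,160), (235,200) and (325,272), and the tin stands just beyond the last one. Next I'll fit the geometry from the depth.

```bash
cat > geo.py <<'E'
from h import *
from scipy.optimize import least_squares
def load(f):
    z=np.load(f); return cloud((z["K"],z["A"],z["c"]),z["d"]), z["im"]
def brace(w,im,guess=(0.652,0.214),zoff=0.):
    near=np.hypot(w[...,0]-guess[0],w[...,1]-guess[1])<.085
    steel=im.min(-1)>75
    low=near&steel&(w[...,2]>.005+zoff)&(w[...,2]<.022+zoff)
    n,lab,st,_=cv2.connectedComponentsWithStats((near&steel&(w[...,2]>.005+zoff)).astype(np.uint8))
    k=1+np.argmax(st[1:,4]); low&=lab==k; tab=(lab==k)&(w[...,2]>.036+zoff)
    r=cv2.minAreaRect((w[low][:,:2]*1000).astype(np.float32)); 
    return r,w[low],w[tab]
E
python3 - <<'E'
from geo import *
for f in("w0.npz","w1.npz"):
    w,im=load(f); r,lo,tb=brace(w,im); print(f,r,len(lo),len(tb),tb.mean(0),np.nanmax(tb[:,2]))
    c=tb[:,:2]-tb[:,:2].mean(0); U,S,V=np.linalg.svd(c,full_matrices=False); print("tab axis",np.degrees(np.arctan2(V[0,1],V[0,0])),np.ptp(c@V.T,axis=0), "low c",lo.mean(0))
w,im=load("w1.npz")
near=np.hypot(w[...,0]-.57,w[...,1]+.18)<.2
z=w[...,2]
def show(name,m):
    n,lab,st,_=cv2.connectedComponentsWithStats((near&m).astype(np.uint8))
    for i in range(1,n):
        if st[i,4]>40:
            p=w[lab==i]; print(name,st[i,4],np.round(p.mean(0),4),[np.round(x,1) for x in cv2.minAreaRect((p[:,:2]*1000).astype(np.float32))])
show("top71",(z>.066)&(z<.075)); show("knobtop",(z>.102)&(z<.112)); show("z42",abs(z-.042)<.003)
# height map
H=np.zeros((300,300),np.uint8)
ii=near&np.isfinite(z); X=((w[...,0][ii]-.42)*1000).astype(int);Y=((w[...,1][ii]+.33)*1000).astype(int)
ok=(X>=0)&(X<300)&(Y>=0)&(Y<300); o=np.argsort(z[ii][ok])
H[X[ok][o],Y[ok][o]]=np.clip(z[ii][ok][o]*2200,0,255)
cv2.imwrite("pics/hm.png",cv2.resize(cv2.applyColorMap(H,cv2.COLORMAP_JET),(600,600),interpolation=0))
E
```

```text
w0.npz ((642.9713745117188, 190.087890625), (75.02157592773438, 110.40106201171875), 70.95691680908203) 1155 213 [0.65245086 0.22000476 0.050538  ] 0.05405273755467499
tab axis -19.915774670752967 [0.03204444 0.00932984] low c [0.64152972 0.19938265 0.01198021]
w1.npz ((642.5877685546875, 189.37411499023438), (76.02680969238281, 109.96267700195312), 70.77874755859375) 1268 359 [0.65271847 0.2177713  0.046881  ] 0.05423135592838768
tab axis -19.103979088158155 [0.03202968 0.01180766] low c [0.64363891 0.20090136 0.01207378]
top71 117 [ 0.4944 -0.143   0.0685] [array([ 494.7, -142.7]), array([ 8.5, 19.7]), np.float64(51.3)]
top71 203 [ 0.502  -0.0865  0.0685] [array([502.3, -86.3]), array([ 8. , 35.7]), np.float64(79.8)]
top71 216 [ 0.5081 -0.0553  0.0683] [array([508. , -55.2]), array([ 9. , 35.9]), np.float64(79.3)]
top71 120 [ 0.5143 -0.1183  0.0683] [array([ 514.3, -118.6]), array([ 9., 20.]), np.float64(50.9)]
top71 111 [ 0.5411 -0.2652  0.0684] [array([ 541.4, -265.7]), array([20.3,  8.2]), np.float64(79.7)]
top71 289 [ 0.5598 -0.18    0.068 ] [array([ 558.4, -179.2]), array([51.
[... 327 characters left out ...]
)]
top71 855 [ 0.7178 -0.1485  0.069 ] [array([ 717.9, -148.4]), array([45.4, 45.8]), np.float64(89.7)]
knobtop 585 [ 0.5698 -0.1842  0.1057] [array([ 570.4, -184.1]), array([53.9, 14.4]), np.float64(68.5)]
z42 1198 [ 0.4468 -0.1107  0.0412] [array([ 446.9, -110.5]), array([54.1, 30.1]), np.float64(79.6)]
z42 259 [ 0.5054 -0.068   0.0413] [array([505.6, -68.1]), array([10.5, 36. ]), np.float64(79.2)]
z42 8107 [ 0.5663 -0.1841  0.0412] [array([ 558.8, -185.9]), array([165. , 169.3]), np.float64(60.7)]
z42 70 [ 0.5585 -0.3241  0.0397] [array([ 558. , -323.3]), array([15.2, 15.2]), np.float64(78.6)]
z42 85 [ 0.6988 -0.1494  0.0423] [array([ 702.6, -149.1]), array([18.8, 47.9]), np.float64(2.3)]
```

View pics/hm.png

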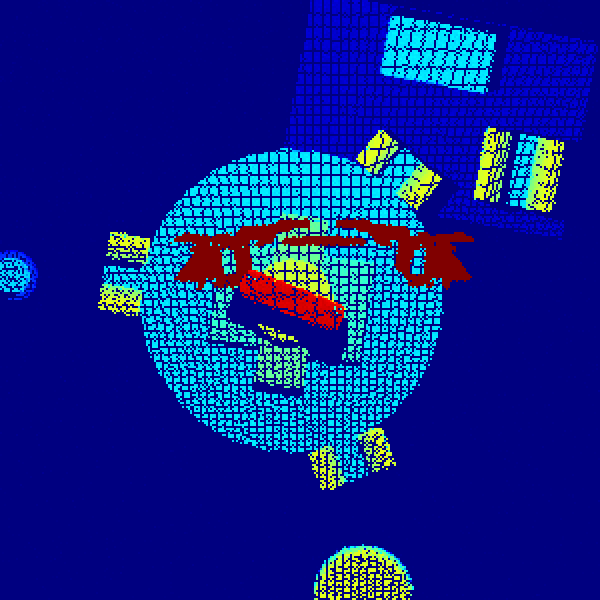

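The depth fit is consistent:

| Item | Fitted value |
|---|---|
| Positioner axis | (0.5703, −0.1845) |
| Positioner yaw | −10.6° |
| Nearest rim notch | 140.9°, needs +28.5° to reach 169.4° |
| Knob bar | 68.3° |
| Brace tab | (0.653, 0.220), x axis at −109.2° |
| Seated tab position | (0.4468, −0.1107), matches the measured rest block |

First I'll turn the turntable by its knob.

Run:
```python
from h import *
A=[.5703,-.1844]; q=down(np.radians(68.3))
ctrl.movep(A+[.15],q); ctrl.movel(A+[.0755],max_speed=.1)
ctrl.close_gripper(40); s=get_state(); print(s["width"],s["time"],s["qpos"],s["contact_force"])
j=np.array(s["qpos"]); j[6]+=np.radians(28.5); ctrl.set_joints(j)
s=get_state(); e=s["eef_rot"]; print(s["time"],s["tcp_pos"],np.degrees(2*np.arctan2(e[2],e[1])),s["wrist_torque"])
ctrl.ungrasp(); ctrl.movel(A+[.16]); ctrl.movep([.55,-.15,.33],down(np.radians(96.8)))
P=pose("wrist"); im,d=vision.grab_frame("wrist"); w=cloud(P,d); z=w[...,2]; cv2.imwrite("pics/w2.png",im)
near=np.hypot(w[...,0]-.5703,w[...,1]+.1845)<.16
n,lab,st,_=cv2.connectedComponentsWithStats((near&(z>.066)&(z<.075)).astype(np.uint8))
for i in range(1,n):
    if st[i,4]>40:
        p=w[lab==i]; c,sz,a=cv2.minAreaRect((p[:,:2]*1000).astype(np.float32)); r=np.array(c)-[570.3,-184.5]; print(np.round(c,1),np.round(sz,1),round(a,1),np.round([np.hypot(*r),np.degrees(np.arctan2(r[1],r[0]))],1))
print(get_state()["time"])
```

```text
0.013729421980120516 7.5 [ 0.10183761  0.64118598  0.27492529  1.76631    -0.23646654  0.76613669
  0.11731729] [-0.44218286 -0.81603643  2.30491092]
8.05 [ 0.57057413 -0.1844333   0.07572412] 96.6086151476431 [ 0.0378129  -0.20108645  0.05721152]
[508.1 -54.6] [ 8.7 35.9] 80.1 [144.  115.6]
[502.5 -85.4] [ 8.6 35.7] 79.7 [120.1 124.4]
[ 614.1 -108.9] [19.7  7.6] 48.8 [87.4 59.9]
[ 638.  -129.7] [19.7  8.4] 50.3 [87.1 39. ]
[ 490.1 -152.3] [ 8.2 20. ] 77.8 [ 86.4 158.2]
[ 710.5 -149.8] [30.3 46.1] 13.7 [144.4  13.9]
[ 484.4 -182.7] [ 8.8 19.8] 77.5 [ 86.  178.8]
[ 556.8 -185. ] [12.3 37.7] 7.1 [  13.5 -177.9]
[ 585.4 -181.2] [11.2 35.1] 7.7 [15.5 12.4]
[ 613.  -258.7] [ 8.3 19.7] 18.9 [ 85.6 -60.1]
[ 583.4 -268.9] [ 8.  20.3] 19.0 [ 85.4 -81.2]
10.2333
```

The notch is now at about 169.2°, within a degree. Now the brace: pick it up and look at it in hand.

Run:
```python
from h import *
T=[.653,.2201]
ctrl.movep(T+[.16],down(np.radians(-19.2))); ctrl.movel(T+[.0205],max_speed=.1)
ctrl.close_gripper(60); s=get_state(); print(s["width"],s["time"],s["qpos"],s["contact_force"])
ctrl.movel(T+[.17],max_speed=.12); s=get_state(); print(s["width"],s["contact_force"])
G=[.4468,-.1104]
ctrl.movep(G+[.20],down(np.radians(79.4))); s=get_state(); print(s["time"],s["tcp_pos"],s["qpos"])
for n in("scene","side"):
    P=pose(n);im,d=vision.grab_frame(n); np.savez(f"{n}1.npz",K=P[0],A=P[1],c=P[2],d=d,im=im)
P=pose("wrist");im3,d=vision.grab_frame("wrist"); np.savez("w3.npz",K=P[0],A=P[1],c=P[2],d=d,im=im3)
cv2.imwrite("pics/c1.png",np.hstack([cv2.resize(im3,(400,300)),cv2.resize(im[180:360,200:440],(400,300))]))
# points of brace in hand
w=cloud(P,d); m=(w[...,2]>.165)&(w[...,2]<.20)&(np.hypot(w[...,0]-.47,w[...,1]+.11)<.1)
p=w[m]; print(m.sum()); 
if m.sum()>50: print(cv2.minAreaRect((p[:,:2]*1000).astype(np.float32)),p.mean(0))
```

```text
0.007658538897893955 14.45 [-0.69455003  0.8968252   0.64035892  1.54659944 -0.63100432  0.91294537
 -1.74511802] [ 0.09535596 -0.52027766  1.26860941]
0.008191005224069691 [ 0.05105763 -0.83798163 -2.0315412 ]
17.5917 [ 0.44725058 -0.11011507  0.19991428] [-0.09977227  0.30328694  0.38094193  1.96710108 -0.14269239  0.89663008
  0.16942362]
6055
((478.9566955566406, -114.21807861328125), (110.41837310791016, 74.54553985595703), 78.82107543945312) [ 0.476507   -0.07489727  0.19144644]
```

View pics/c1.png

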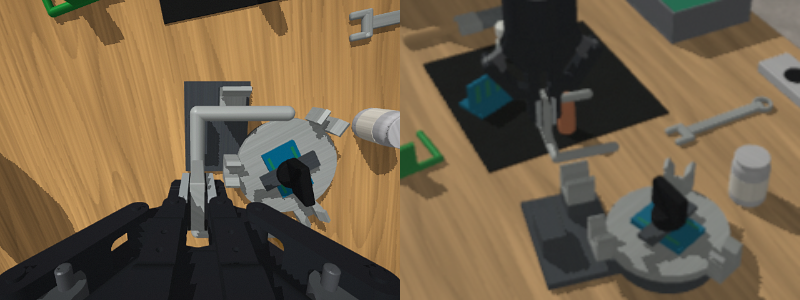

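The brace is held level over the positioner, legs toward +x. I'll measure the visible leg against the post notch before lowering.

Run:
```python
from geo import *
w,im=load("w3.npz"); a=np.radians(-10.6); Rm=np.array([[np.cos(a),-np.sin(a)],[np.sin(a),np.cos(a)]])
L=(w[...,:2]-[.5703,-.1844])@Rm   # positioner frame
m=(w[...,2]>.17)&(w[...,2]<.21)&(L[...,0]>-.12)&(L[...,0]<-.05)&(L[...,1]>.07)&(L[...,1]<.13)
p=np.c_[L[m],w[m][:,2]]*1000; 
for lo in range(-120,-55,10):
    k=p[(p[:,0]>=lo)&(p[:,0]<lo+10)]
    if len(k)>5: print(lo,len(k),np.round([k[:,1].min(),k[:,1].max(),k[:,2].max()],1))
print("end x",p[:,0].max())
b=(w[...,2]>.17)&(w[...,2]<.21)&(L[...,1]>.075)&(L[...,1]<.09)&(L[...,0]<-.1); q=L[b]*1000; print("bridge x",q[:,0].min(),q[:,0].max())
t=(w[...,2]>.066)&(w[...,2]<.075)&(L[...,0]>-.11)&(L[...,0]<-.06)
n,lab,st,_=cv2.connectedComponentsWithStats(t.astype(np.uint8))
for i in range(1,n):
    if st[i,4]>30: r=L[lab==i]*1000; print("wall",st[i,4],np.round([r.min(0),r.max(0)],1).tolist())
```

```text
-120 566 [ 96.1 107.1 193.9]
-110 560 [ 96.1 107.1 194.2]
-100 569 [ 96.1 107.1 194.4]
-90 568 [ 96.1 107.  194.3]
-80 563 [ 96.1 107.1 193.8]
-70 187 [ 96.3 107.  193.3]
end x -64.89681629648662
bridge x -139.6669451122562 -128.82212943407612
wall 483 [[-103.0, 112.6], [-66.9, 120.2]]
wall 198 [[-94.8, 13.4], [-74.7, 21.3]]
wall 205 [[-94.9, -19.1], [-74.7, -10.1]]
```

Leg b is parallel to the slot and only about 1 mm off in y, with the bridge at x −134.3. I'll shift it slightly and lower it.

Run:
```python
from h import *
G=[.4462,-.1109]
ctrl.movel(G+[.105],max_speed=.12)
for z in(.085,.07,.064,.061,.0598):
    ctrl.movel(G+[z],max_speed=.05); s=get_state(); print(z,s["tcp_pos"],s["contact_force"],s["time"])
    if abs(s["contact_force"][2])>15: break
ctrl.ungrasp(); ctrl.pause(.2); ctrl.movel(G+[.16],max_speed=.12)
ctrl.movep([.55,-.17,.33],down(np.radians(96.8)))
P=pose("wrist");im,d=vision.grab_frame("wrist"); np.savez("w4.npz",K=P[0],A=P[1],c=P[2],d=d,im=im)
cv2.imwrite("pics/w4.png",im); print(get_state()["time"])
w=cloud(P,d); a=np.radians(-10.6); Rm=np.array([[np.cos(a),-np.sin(a)],[np.sin(a),np.cos(a)]])
L=(w[...,:2]-[.5703,-.1844])@Rm; z=w[...,2]
for nm,y0 in(("a",0),("b",.1)):
    for x0 in(-.115,-.09,-.08,-.07):
        m=(abs(L[...,1]-y0)<.009)&(abs(L[...,0]-x0)<.003); k=L[m]*1000; zz=z[m]*1000; top=zz>46
        print(nm,x0,np.round([np.percentile(zz,90),zz.max(),k[top][:,1].mean()],1))
m=(L[...,0]<-.05)&(L[...,0]>-.15)&(L[...,1]>.025)&(L[...,1]<.075)&(z>.083); print("tab",L[m].mean(0),z[m].max())
m=(abs(z-.106)<.004)&(np.hypot(L[...,0],L[...,1])<.04); print("knob",cv2.minAreaRect((w[m][:,:2]*1000).astype(np.float32)))
```

```text
0.085 [ 0.44603016 -0.11095717  0.08475726] [-0.38063116 -0.15419359 -1.55124685] 19.2333
0.07 [ 0.44593024 -0.11086291  0.06965211] [ 0.46496484  0.39663659 -2.12172081] 19.6833
0.064 [ 0.44601533 -0.11085114  0.06373904] [ 0.21446623  0.59036896 -1.55077262] 19.95
0.061 [ 0.44610743 -0.11089079  0.06087919] [ 0.52026689 -0.38203111 -0.69274066] 20.2
0.0598 [ 0.44623337 -0.11089609  0.05980485] [-0.23742722  0.10485866 -1.6371008 ] 20.45
23.25
a -0.115 [52.2 53.9  1.3]
a -0.09 [410.7 415.2   2.6]
a -0.08 [419.1 422.7  -0.6]
a -0.07 [395.9 403.8   6.4]
b -0.115 [ 52.4  54.5 100.2]
b -0.09 [60.4 62.3 99.9]
b -0.08 [ 60.1  63.  100.2]
b -0.07 [ 59.8  62.5 100.3]
tab [-0.13466368  0.0507357 ] 0.09351159872707254
knob ((570.9568481445312, -183.14317321777344), (13.403961181640625, 53.06287384033203), 7.320958614349365)
```

View pics/w4.png

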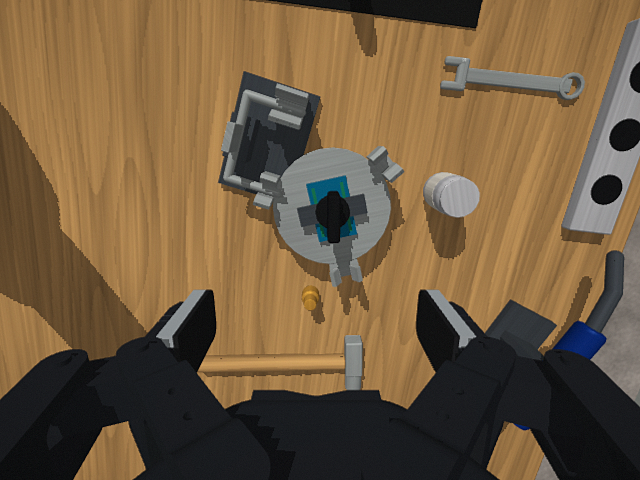

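The picture shows the brace lying in both notches, legs at (290,95) and (270,190). Its leg tops are at 52–54 mm against 53 mm expected. The knob bar is at 97.3°. Now I'll turn it clockwise, watching the torque.

Run:
```python
from h import *
A=[.5705,-.184]
ctrl.movep(A+[.16],down(np.radians(97.3))); ctrl.movel(A+[.0755],max_speed=.1)
ctrl.close_gripper(60); ctrl.pause(.1); s=get_state(); j0=np.array(s["qpos"]); t0=np.array(s["wrist_torque"]); print(s["width"],s["time"],j0[6],t0)
for dg in [20,40,60,75,90,100,108,114,118,121,123,125,126,127,128,129,130,131,132]:
    j=j0.copy(); j[6]-=np.radians(dg); ctrl.set_joints(j); s=get_state()
    e=s["eef_rot"]; tz=s["wrist_torque"][2]-t0[2]
    print(dg,round(np.degrees(2*np.arctan2(e[2],e[1])),1),np.round(s["wrist_torque"]-t0,2),np.round(s["contact_force"],1),round(s["tau"][6],2),s["time"])
    if abs(tz)>1.0 or s["time"]>48: break
```

```text
0.013112546919218435 25.7167 0.6085764753004479 [0.03621185 0.17986834 0.00656645]
20 77.5 [ 0.01 -0.07  0.03] [ 0.3 -0.5  2.4] -0.45 26.1417
40 57.6 [ 0.05 -0.09  0.01] [-0.7  0.1  2.7] -0.42 26.5667
60 37.7 [ 0.05 -0.14  0.01] [-0.1 -0.2  2.4] -0.4 26.9917
75 22.7 [-0.04 -0.12  0.01] [0.  0.3 3.6] -0.51 27.35
90 7.7 [-0.04 -0.2  -0.03] [0.6 0.5 2.8] -0.5 27.7083
100 -2.3 [-0.03 -0.19 -0.01] [-0.1  0.1  2.2] -0.62 28.0
108 -10.2 [-0.04 -0.24  0.03] [-0.4 -0.5  3. ] -0.68 28.2583
114 -16.3 [-0.1  -0.18  0.05] [ 0.1 -0.5  3.4] -0.53 28.5083
118 -20.3 [-0.31 -0.18  1.1 ] [-0.5 -0.7  3.4] -1.4 28.7583
```

Torque jumped to 1.1 N m at 118°, which looks like the stop. I'll release, lift and check where the brace, turntable and knob ended up.

Run:
```python
from h import *
s=get_state(); print(s["wrist_torque"],s["time"])
ctrl.ungrasp(); ctrl.movel([.5705,-.184,.17],max_speed=.12)
ctrl.movep([.55,-.15,.33],down(np.radians(68)))
P=pose("wrist");im,d=vision.grab_frame("wrist"); cv2.imwrite("pics/w5.png",im)
w=cloud(P,d); a=np.radians(-10.6); Rm=np.array([[np.cos(a),-np.sin(a)],[np.sin(a),np.cos(a)]])
L=(w[...,:2]-[.5703,-.1844])@Rm; z=w[...,2]
n,lab,st,_=cv2.connectedComponentsWithStats(((np.hypot(L[...,0],L[...,1])<.16)&(z>.066)&(z<.075)).astype(np.uint8))
for i in range(1,n):
    if st[i,4]>40:
        r=np.array(cv2.minAreaRect((L[lab==i]*1000).astype(np.float32))[0]); print(np.round(r,1),np.round([np.hypot(*r),np.degrees(np.arctan2(r[1],r[0]))],1))
for nm,y0 in(("a",0),("b",.1)):
    for x0 in(-.115,-.09,-.08,-.07):
        m=(abs(L[...,1]-y0)<.009)&(abs(L[...,0]-x0)<.003); zz=z[m]*1000; k=L[m]*1000
        print(nm,x0,np.round([np.percentile(zz,90),zz.max(),k[zz>46][:,1].mean()],1))
m=(abs(z-.106)<.004)&(np.hypot(L[...,0],L[...,1])<.04); print("knob",cv2.minAreaRect((w[m][:,:2]*1000).astype(np.float32)),get_state()["time"])
```

```text
[-0.27380902 -0.00449888  1.10850661] 28.7583
[131.5  60.3] [144.7  24.6]
[-85.1 116.4] [144.2 126.2]
[31.2 81.5] [87.3 69.1]
[58.1 65.1] [87.3 48.3]
[-84.9  84.7] [120.  135.1]
[-131.8   52.7] [141.9 158.2]
[ 4.2 13.6] [14.2 72.7]
[-84.4  19.1] [ 86.6 167.3]
[-85.1 -12.1] [  85.9 -171.9]
[ 54.4 -66.3] [ 85.7 -50.6]
[ 26.6 -81.1] [ 85.3 -71.9]
a -0.115 [52.2 53.7  3.1]
a -0.09 [63.8 67.  -1.3]
a -0.08 [63.8 65.9 -1.3]
a -0.07 [52.2 54.3  3. ]
b -0.115 [ 52.4  53.2 102.2]
b -0.09 [ 60.8  63.4 100.9]
b -0.08 [ 60.   62.8 100.9]
b -0.07 [ 59.5  63.2 100.9]
knob ((570.5904541015625, -183.47012329101562), (14.201908111572266, 52.73286437988281), 71.60199737548828) 31.6083
```

View pics/w5.png

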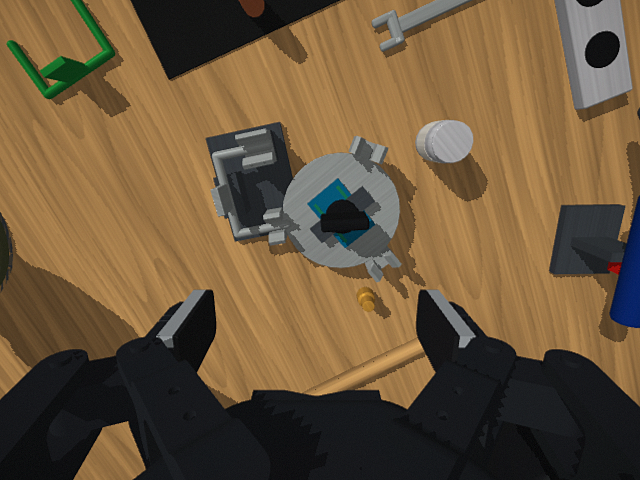

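The brace is still seated: leg tops at 53 mm, legs at y 3 and 102 mm, inside the notch slack. The knob sprang back about 2° on release. I'll regrip, press gently to confirm the hard stop, and unload before letting go.

Run:
```python
from h import *
A=[.5705,-.184]
ctrl.movep(A+[.16],down(np.radians(-18.4))); ctrl.movel(A+[.0755],max_speed=.1)
ctrl.close_gripper(60); ctrl.pause(.1); s=get_state(); j0=np.array(s["qpos"]); t0=s["wrist_torque"][2]; print(s["width"],s["time"],j0[6],t0)
def yaw(s): e=s["eef_rot"]; return round(np.degrees(2*np.arctan2(e[2],e[1])),2)
for dg in np.arange(.5,15,.75):
    j=j0.copy(); j[6]-=np.radians(dg); ctrl.set_joints(j); ctrl.pause(.1); s=get_state(); tz=s["wrist_torque"][2]
    print(dg,yaw(s),round(tz,2),s["time"])
    if abs(tz)>1.3 or s["time"]>50: break
# unload
while abs(s["wrist_torque"][2])>.12 and dg>0 and s["wrist_torque"][2]>0:
    dg-=.3; j=j0.copy(); j[6]-=np.radians(dg); ctrl.set_joints(j); s=get_state()
print("rel",dg,yaw(s),s["wrist_torque"][2],s["time"])
ctrl.ungrasp(); ctrl.movel(A+[.17],max_speed=.12); ctrl.movep([.55,-.15,.33],down(np.radians(68)))
P=pose("wrist");im,d=vision.grab_frame("wrist"); cv2.imwrite("pics/w6.png",im)
w=cloud(P,d); a=np.radians(-10.6); Rm=np.array([[np.cos(a),-np.sin(a)],[np.sin(a),np.cos(a)]])
L=(w[...,:2]-[.5703,-.1844])@Rm; z=w[...,2]
n,lab,st,_=cv2.connectedComponentsWithStats(((np.hypot(L[...,0],L[...,1])<.125)&(z>.066)&(z<.075)).astype(np.uint8))
for i in range(1,n):
    if st[i,4]>40:
        r=np.array(cv2.minAreaRect((L[lab==i]*1000).astype(np.float32))[0]); print(np.round(r,1),np.round([np.hypot(*r),np.degrees(np.arctan2(r[1],r[0]))],1))
for nm,y0 in(("a",0),("b",.1)):
    for x0 in(-.115,-.07):
        m=(abs(L[...,1]-y0)<.009)&(abs(L[...,0]-x0)<.003); zz=z[m]*1000; k=L[m]*1000
        print(nm,x0,np.round([np.percentile(zz,90),k[zz>46][:,1].mean()],1))
m=(abs(z-.106)<.004)&(np.hypot(L[...,0],L[...,1])<.04); print("knob",cv2.minAreaRect((w[m][:,:2]*1000).astype(np.float32)),get_state()["time"])
```

```text
0.01297974039576478 34.525 -1.4627955874263194 0.03315917940629568
0.5 -18.89 0.16 34.875
1.25 -19.62 0.7 35.225
2.0 -20.37 1.0 35.575
2.75 -21.13 1.35 35.925
rel 0.050000000000000155 -18.47 0.020203102939959274 38.175
[31.4 81.5] [87.4 68.9]
[58.5 64.8] [87.3 47.9]
[-80.2  85.2] [117.  133.3]
[ 2.1 14.4] [14.6 81.7]
[-84.2  19.3] [ 86.4 167.1]
[-84.9 -12.4] [  85.8 -171.7]
[ 54.3 -65.8] [ 85.3 -50.4]
[ 26.8 -80.9] [ 85.3 -71.7]
a -0.115 [52.5  3.2]
a -0.07 [51.8  2.9]
b -0.115 [ 52.3 102.1]
b -0.07 [ 59.8 100.6]
knob ((570.6315307617188, -183.3581085205078), (14.364989280700684, 52.64103698730469), 71.28785705566406) 41.0083
```

The stop is confirmed: torque rises at once from −18.5° with no lasting motion. The brace lies in both notches, so I'm handing the job in.

```bash
python3 -c "
from h import *
print(ticket.close_job(), get_state()['time'])"
```

```text
the job is handed in; nothing more can be done
the job is handed in; nothing more can be done
```

The job is handed in: the brace lies in the rim and post notches, and the knob is turned clockwise to a hard stop, at about 41 s of the 72 s allowed; the judge's verdict was not shown.

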